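# Fit the double lid to the nut pot and lift off its cover

### The arm

A 7-joint arm with a two-finger parallel gripper is mounted at the origin on a cart in front of the work surface, level with it; the furniture and walls round the work are solid. World frame = base frame: x ahead of the robot, y to its left, z up, the work surface at z = 0. Lengths are in m, angles in rad, forces in N, time in s.
With the tool pointing down it reaches from about 0.35 to 0.9 m from the base axis. Payload 8.1 kg.
Tool frame: the origin (TCP) lies where the fingers leave the gripper's body, on its centre line; the fingertips stand 66 mm ahead of it and the grasp point (between the pads) lies 47 mm ahead of it; z points along the fingers, y is the line along which they close (so a half turn about z gives the same grasp; the last joint's range is limited). The gripper opens to 92 mm and grips with 3 to 60 N. Pads are 19 mm wide; open, the fingers measure 130 mm over their backs; the gripper's body (75 mm by 190 mm) begins 47 mm behind the grasp point.
Start: joints at [-0.103, 0.434, 0.025, 1.573, -0.012, 1.134, -0.075], TCP at [0.625, -0, 0.292] pointing down, gripper open.
Joint ranges: [-2.62, 2.62], [-0.44, 2.09], [-1.27, 1.32], [0.08, 2.57], [-1.32, 4.46], [0.12, 2], [-2.74, 2.74]. Speed limits (rad/s): [2.22, 2.22, 3.01, 3.01, 3.14, 3.14, 3.14].

### API

Orientations are given as a rotation vector (axis times angle).
In Python, from cell import arm gives the robot as it stands.
- The arm moves only by the tool send_rows, never from a script. Its argument "motion" is text: rows parted by semicolons, each of 7 numbers parted by spaces: the closure, from 0 (fully open) to 1 (shut), then the shift along the world's x, y, z in m, then the turn, a rotation vector about the world's x, y, z in degrees. A call has 1 to 5 rows; each row shifts and turns the commanded pose from where the row before left it; what a row does not reach is not made up. A row lasts 1/8 s, in which the tool goes at most 62.5 mm and 10.7 degrees, less where a joint would pass 70% of its speed; a pose out of reach is approached as far as the arm can. A call is refused whole if a number of a shift passes 0.0625 or a number of a turn 10.7, either way. A call with a gripper value outside its range is refused whole. The fingers move at their own pace and stop on an object; "force" is the grip in N (left out, the last holds). Time passes only in rows, so rows that do not move let the fingers close. It gives the time, the measured TCP pose, the force, the opening and the grip force at its end, in the units of the state.
- arm.observe(): the state, without advancing time (a new reading comes with each control period).
- arm.get_image(name): name is "scene" or "side" or "wrist"; returns (picture, depth): 420x560x3 uint8, blue, green, red; 420x560 float32, m along the optical axis (not along the pixel's ray), 0 where there is no reading.
- arm.camera_model(name): a dict with "fx", "fy", "cx", "cy" (pixels), "D" ([k1, k2, p1, p2, k3] as OpenCV has them; the pictures are not rectified), "view" (4x4, takes a point from world to camera coordinates). Camera axes: x right, y down, z forward; pixel columns grow to the right and rows downward; lengths in m; the calibration is good to about 2 mm. A picture is of the moment at which its call begins: read the wrist's pose just before it. camera_model takes no time and is no camera call; for the wrist camera it gives the pose at the moment of the call.
- arm.sign_off(): hands the job in; it is judged then, once.
The state is a dict: "clock": time; "joints": joint angles; "dq": joint speeds; "joint_efforts": joint torques, N m; "position": TCP position; "ee_rot": TCP orientation; "force": force on the tool from outside, world axes, zero at the start; "ft_torque": the same for the moment, N m; "width": opening from 0.0 (shut) to 1.0 (fully open); "gripper_force": force on a finger pad.
Only numpy, scipy, OpenCV 4.12 (cv2) and the standard library are available. Lean on these libraries where they do the work, as an engineer would, in place of code of your own. Each camera call takes 0.05 s, during which the arm holds its last target. There are 200 camera calls.

### The job

Get the pot of nuts ready for use: carry the double lid (inner lid with its cover on) to the pot and lower it gently, not dropping it, over the two guide pegs until the inner lid sits flush on the rim. Then lift off the outer cover alone, straight up, leaving the inner lid undisturbed in its place, and finish while still holding the cover, level and still, above the pot and wholly clear of the inner lid's handle. Do not take the cover off before the inner lid is seated, and leave the other things on the table where they are.

Things in the scene. Friction and masses are not known exactly. Their poses are not given: they have to be found in the camera images.
- pot: Round open grey pot of nuts, fixed to the table, 84 mm across, rim 60 mm high, wall 4 mm. Origin: centre of its underside, z up. Lugs level with the rim along its +x and -x each bear an upright peg 50 mm from the axis: 8 mm thick for 10 mm above the rim, then tapering to 3 mm at the tip, 18 mm above the rim. A half turn makes no difference.
- pot_rim (a point): Centre of the pot's mouth, level with the top of the rim (60 mm above the pot's origin), axes as the pot's. When the inner lid is seated its origin lies here.
- inner_lid: Inner lid, loose, 0.11-0.22 kg, flat on the table at first: aluminium disc 82 mm wide, 8 thick, ears along +x and -x (126 over both, 26 wide) with 12 mm holes 50 mm from the axis. Central upright blade, 24 (x) by 12 (y) mm, top 72 mm above the underside, 26 mm of it showing above the cover's collar; lifted by it, the lid carries the cover. Origin: centre of underside. Half turn symmetric.
- cover: Cover, loose, 0.08-0.17 kg: grey round cap 74 mm wide, 20 high, resting unfastened on the inner lid's disc. On top a collar 44 (x) by 32 (y) mm, 20 to 38 mm above the lower edge, with a 28 by 16 mm through slot round the inner lid's blade (2 mm play). Origin: centre of its lower edge, 8 mm above the inner lid's origin while nested; x as the inner lid's, to about 0.2 rad.
- glue: Small glue bottle, 33 mm across, 96 mm high, standing; a bystander. Origin at the centre of its underside.
- loads: Small cardboard box of power loads, 62 x 88 x 46 mm; a bystander. Origin at the centre of its underside.
- tin: Round closed tin, 74 mm across, 50 mm high; a bystander. Origin at the centre of its underside.
There are look-alikes about, which are no part of the job. Leave any blue look-alike of the cover alone.

How it is judged:
On the way, in this order (a step that is already met when the one before it is completed fails the run):
1. the inner lid sits flush on the pot's rim over both pegs, with the cover still on it (z of inner_lid in the frame of pot_rim between -0.003 and 0.002 m and horizontal distance between inner_lid and pot_rim below 0.004 m and angle between inner_lid's own z axis and vertical below 0.06 rad and angle between the x axis of inner_lid and the x axis of pot, either way round below 0.1 rad and z of cover in the frame of inner_lid below 0.011 m and horizontal distance between cover and inner_lid below 0.005 m), for 0.2 s.
2. the cover is lifted off the seated inner lid (z of inner_lid in the frame of pot_rim between -0.003 and 0.002 m and horizontal distance between inner_lid and pot_rim below 0.004 m and angle between inner_lid's own z axis and vertical below 0.06 rad and angle between the x axis of inner_lid and the x axis of pot, either way round below 0.1 rad and z of cover in the frame of inner_lid above 0.04 m), for 0.1 s.
At the end, for the whole second after the job is handed in: Inner lid on the rim over both pegs (2 mm high, 4 mm sideways), untouched; cover held still by the fingers, level within 0.2 rad, within 60 mm sideways of the pot's centre, lower edge at least 77 mm above the inner lid's underside, not touching it; bystanders within 20 mm (z of inner_lid in the frame of pot_rim between -0.003 and 0.002 m and horizontal distance between inner_lid and pot_rim below 0.004 m and angle between inner_lid's own z axis and vertical below 0.06 rad and angle between the x axis of inner_lid and the x axis of pot, either way round below 0.1 rad and z of cover in the frame of inner_lid above 0.077 m and horizontal distance between cover and pot_rim below 0.06 m and angle between cover's own z axis and vertical below 0.2 rad and contact force between the fingers and cover above 1 N and contact force between cover and inner_lid below 0.05 N and contact force between each of the arm, the fingers and inner_lid below 0.1 N and linear speed of cover below 0.03 m/s and distance of each of glue, loads, tin from where it was at the start of the episode below 0.02 m); the arm keeps its last pose, push and grip.
It fails at once if the cover is taken off while the inner lid is not seated on the pot (z of cover in the frame of inner_lid above 0.016 m and not (z of inner_lid in the frame of pot_rim between -0.003 and 0.002 m and horizontal distance between inner_lid and pot_rim below 0.004 m and angle between inner_lid's own z axis and vertical below 0.06 rad and angle between the x axis of inner_lid and the x axis of pot, either way round below 0.1 rad)).
It fails at once if the inner lid is dropped (falls free for more than about 8 mm) (linear speed of inner_lid above 0.4 m/s and contact force between the fingers and inner_lid below 0.05 N).
It fails at once if the glue bottle is moved more than 20 mm (distance of glue from where it was at the start of the episode above 0.02 m).
It fails at once if the box of power loads is moved more than 20 mm (distance of loads from where it was at the start of the episode above 0.02 m).
It fails at once if the round tin is moved more than 20 mm (distance of tin from where it was at the start of the episode above 0.02 m).
It also fails if it takes over 51 s, if anything falls off the work surface, if the arm or the gripper's body presses on something with over 40 N, if the wrist force passes 120 N, or if a joint passes its speed limit or range.

## Working session

There is one attempt and no reset: what is moved stays moved. The work goes in short steps, Python scripts to look and compute and a tool call to move; the robot and the scene stay as the last step left them, time stands still between calls to the robot, and variables do not carry over. Pictures are saved under pics/ and viewed, at most 10 in all, crops included, and the job is handed in when it is done.

Besides the shell and the picture viewer there is one more tool, called after "Request:" as a command line: name --argument value ..., lists and objects as JSON in quotes. send_rows: Moves the arm, as the interface text tells. Its arguments: {"type":"object","properties":{"motion":{"type":"string"},"force":{"type":"number"}},"required":["motion"]}

```bash
mkdir -p pics; ls
python3 - <<'E'
from cell import arm
import cv2,numpy as np
print(arm.observe())
for n in("scene","side","wrist"):
    m=arm.camera_model(n); p,d=arm.get_image(n)
    cv2.imwrite(f"pics/{n}0.png",p); np.savez(f"pics/{n}0.npz",p=p,d=d,**{k:np.array(m[k]) for k in m})
    print(n,m["fx"],m["D"],np.linalg.inv(m["view"]).round(3).tolist())
E
```

```text
pics
{'clock': 0.0, 'joints': array([-0.10256593,  0.43520477,  0.0249776 ,  1.57410938, -0.01155706,
        1.13396765, -0.07510165]), 'dq': array([-0.00161279,  0.00120019,  0.00250298, -0.00060222, -0.00163256,
       -0.00032502, -0.00013999]), 'joint_efforts': array([ 3.89017032e-04, -6.67853522e+01,  9.84863900e-01, -3.14464223e+01,
       -6.05165795e-02,  4.27553023e-02,  1.12382318e-04]), 'position': array([ 6.24594204e-01, -8.36724302e-05,  2.91451511e-01]), 'ee_rot': array([-2.22086597e+00, -2.22066241e+00,  1.90495912e-03]), 'force': array([-0.21091615,  0.72670161,  0.21495973]), 'ft_torque': array([-0.02813573,  0.00656225, -0.0879314 ]), 'gripper_force': 0.0, 'width': 0.9999154533906179}
scene 424.67348382806074 [-0.11471004  0.          0.          0.          0.        ] [[-0.743, -0.411, 0.528, -0.135], [-0.669, 0.455, -0.588, 0.672], [0.002, -0.79, -0.613, 0.837], [0.0, 0.0, 0.0, 1.0]]
side 504.80581544149385 [0.00128183 0.         0.         0.         0.        ] [[0.881, -0.232, 0.413, 0.042], [-0.473, -0.395, 0.787, -0.991], [-0.019, -0.889, -0.457, 0.597], [0.0, 0.0, 0.0, 1.0]]
wrist 299.94912257088544 [-0.06521336  0.          0.          0.          0.        ] [[1.0, -0.001, -0.001, 0.626], [-0.001, -0.954, -0.299, 0.081], [-0.001, 0.299, -0.954, 0.385], [0.0, 0.0, 0.0, 1.0]]
```

View pics/scene0.png

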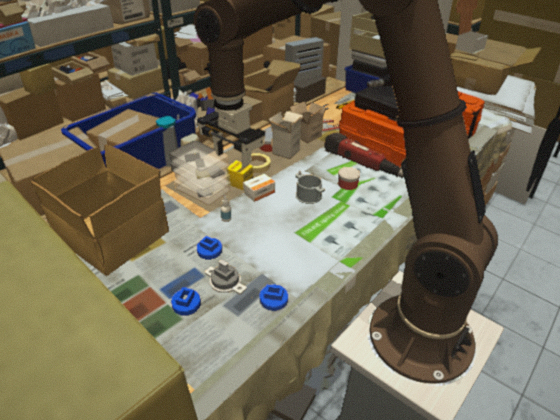

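View pics/side0.png

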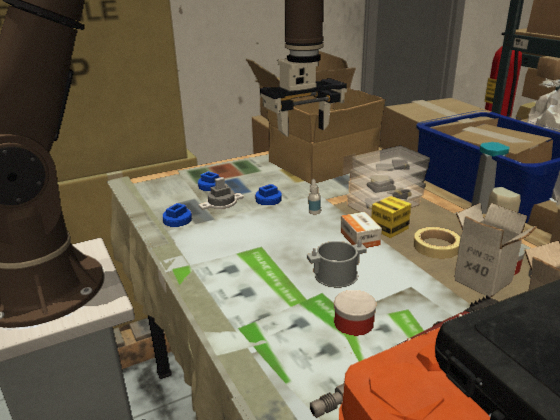

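View pics/wrist0.png

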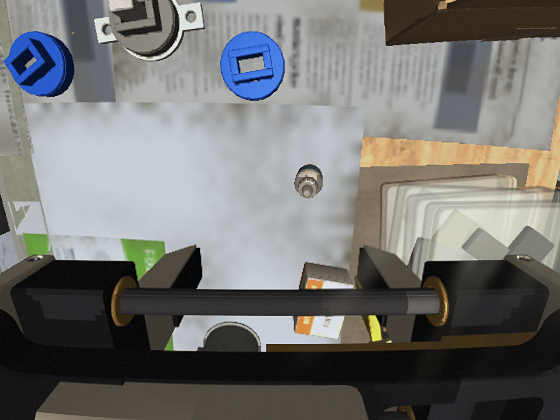

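The scene view shows the grey lid at (224,275) and the pot at (310,187). In the side view they are at (221,192) and (336,262). Blue look-alikes stand round the lid, and the wrist view has the lid at the top, around (150,25).

```bash
cat > h.py <<'E'
import cv2,numpy as np
def cloud(d,m):
    """world xyz per pixel"""
    K=np.array([[m["fx"],0,m["cx"]],[0,m["fy"],m["cy"]],[0,0,1.]])
    h,w=d.shape; u,v=np.meshgrid(np.arange(w),np.arange(h))
    n=cv2.undistortPoints(np.stack([u,v],-1).reshape(-1,1,2).astype(np.float64),K,np.array(m["D"])).reshape(h,w,2)
    P=np.concatenate([n*d[...,None],d[...,None]],-1)
    V=np.linalg.inv(np.array(m["view"]))
    W=P@V[:3,:3].T+V[:3,3]; W[d==0]=np.nan
    return W
E
python3 - <<'E'
from h import *
C={}
for n in("scene","side","wrist"):
    z=np.load(f"pics/{n}0.npz"); C[n]=cloud(z["d"],z)
for n,pts in dict(scene=[(224,270),(310,180),(227,213),(347,178),(258,187),(210,246),(273,296),(185,300),(330,100)],side=[(220,188),(336,255),(314,200),(355,300),(361,225),(303,125)],wrist=[(150,25),(308,180),(250,60),(38,62),(325,300)]).items():
    for u,v in pts: print(n,u,v,C[n][v,u].round(3))
for n in("scene","side"):
    W=C[n]; 
    for nm,c,r in(("lid",C["side"][188,220],.08),("pot",C["side"][255,336],.08)):
        m=(np.linalg.norm(W[...,:2]-c[:2],axis=-1)<r)&(W[...,2]>.004)&(W[...,2]<.1)
        q=W[m]; print(n,nm,len(q),q.min(0).round(3),q.max(0).round(3),np.median(q,0).round(3))
E
```

```text
scene 224 270 [0.466 0.192 0.049]
scene 310 180 [ 0.569 -0.295  0.037]
scene 227 213 [0.646 0.015 0.036]
scene 347 178 [ 0.473 -0.372  0.05 ]
scene 258 187 [ 0.662 -0.138  0.046]
scene 210 246 [0.569 0.15  0.04 ]
scene 273 296 [0.326 0.161 0.032]
scene 185 300 [0.471 0.318 0.038]
scene 330 100 [ 0.958 -0.952  0.002]
side 220 188 [0.474 0.183 0.044]
side 336 255 [ 0.569 -0.233  0.027]
side 314 200 [ 0.652 -0.009  0.044]
side 355 300 [ 0.495 -0.405  0.048]
side 361 225 [ 0.672 -0.181  0.047]
side 303 125 [0.744 0.203 0.169]
wrist 150 25 [0.492 0.175 0.045]
wrist 308 180 [0.655 0.018 0.078]
wrist 250 60 [0.591 0.146 0.001]
wrist 38 62 [0.357 0.146 0.038]
wrist 325 300 [0.639 0.03  0.309]
scene lid 837 [0.401 0.112 0.004] [0.547 0.245 0.075] [0.458 0.196 0.027]
scene pot 732 [ 0.491 -0.303  0.004] [ 0.645 -0.158  0.077] [ 0.55  -0.247  0.037]
side lid 694 [0.412 0.141 0.004] [0.538 0.213 0.075] [0.469 0.171 0.027]
side pot 1870 [ 0.49  -0.31   0.004] [ 0.647 -0.22   0.078] [ 0.546 -0.275  0.04 ]
```

Request:
send_rows --motion "0 -0.012 -0.06 0 0 0 0; 0 -0.012 -0.06 0 0 0 0; 0 -0.012 -0.06 0 0 0 0; 0 -0.012 -0.06 0 0 0 0; 0 -0.012 -0.06 0 0 0 0"

```text
clock: 0.78
position: [0.5643, -0.3018, 0.2921]
ee_rot: [-2.221, -2.221, -0.0]
force: [0.9, 0.2, -0.6]
width: 1.004
gripper_force: 0.0
```

Request:
send_rows --motion "0 0 -0.045 0 0 0 0; 0 0 0 0 0 0 0; 0 0 0 0 0 0 0; 0 0 0 0 0 0 0"

```text
clock: 1.27
position: [0.5656, -0.3432, 0.2921]
ee_rot: [-2.218, -2.224, -0.001]
force: [-0.1, 0.4, -0.2]
width: 1.0
gripper_force: 0.0
```

```bash
cat > snap.py <<'E'
from cell import arm
from h import *
import sys
n,cam=sys.argv[1],sys.argv[2]
s=arm.observe(); m=arm.camera_model(cam); p,d=arm.get_image(cam)
cv2.imwrite(f"pics/{n}.png",p); np.savez(f"pics/{n}.npz",p=p,d=d,pos=s["position"],rot=s["ee_rot"],**{k:np.array(m[k]) for k in m})
print(s["clock"],s["position"],s["ee_rot"],abs(s["dq"]).max(),s["width"],s["force"])
E
python3 snap.py pot1 wrist
```

```text
1.275 [ 0.5656267  -0.34317748  0.29212578] [-2.21836172e+00 -2.22355716e+00 -1.19090524e-03] 0.0048820760046631466 1.0001089434142916 [-0.05272769  0.43737532 -0.18592138]
```

View pics/pot1.png

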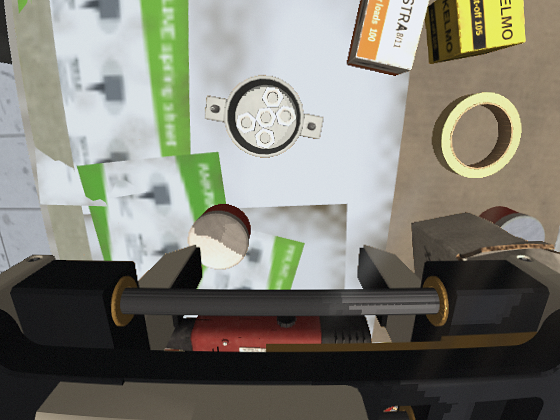

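The pot is at (265,117) with its pegs at about (215,109) and (312,126). Next I look at the lid.

Request:
send_rows --motion "0 -0.012 0.057 0 0 0 0; 0 -0.012 0.057 0 0 0 0; 0 -0.012 0.057 0 0 0 0; 0 -0.012 0.057 0 0 0 0; 0 -0.012 0.057 0 0 0 0"

```text
clock: 1.95
position: [0.5043, -0.0572, 0.2927]
ee_rot: [2.219, 2.223, 0.001]
force: [0.6, 0.9, -0.6]
width: 1.003
gripper_force: 0.0
```

Request:
send_rows --motion "0 -0.012 0.057 0 0 0 0; 0 -0.012 0.057 0 0 0 0; 0 -0.012 0.057 0 0 0 0; 0 0 0 0 0 0 0; 0 0 0 0 0 0 0"

```text
clock: 2.58
position: [0.4688, 0.1111, 0.2924]
ee_rot: [2.219, 2.223, -0.0]
force: [0.7, -0.1, -0.2]
width: 1.0
gripper_force: 0.0
```

```bash
sleep 0; python3 snap.py lid1 wrist
```

```text
2.575 [0.46877701 0.11112491 0.29238884] [ 2.21934247e+00  2.22279183e+00 -9.52492740e-05] 0.026735850840869744 1.0003139158182415 [ 0.7110855  -0.1262498  -0.24599462]
```

View pics/lid1.png

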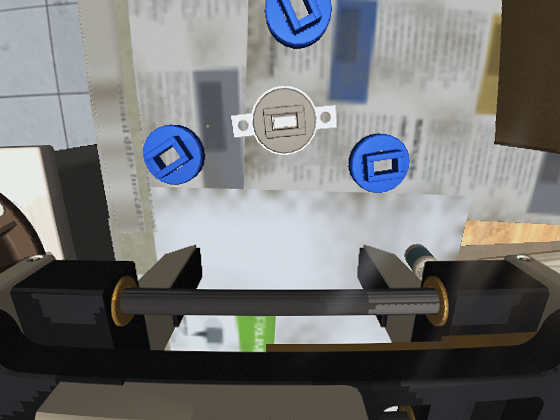

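The lid is at (284,121) with its ear holes at (242,125) and (326,117). It stands between three blue decoys.

Run:
```python
from h import *
def circ(q):
    A=np.c_[2*q,np.ones(len(q))]; s=np.linalg.lstsq(A,(q**2).sum(1),rcond=None)[0]; return s[:2],np.sqrt(s[2]+s[:2]@s[:2])
z=np.load("pics/pot1.npz"); W=cloud(z["d"],z)
sel=lambda W,c,r,a,b:(np.linalg.norm(W[...,:2]-c,axis=-1)<r)&(W[...,2]>a)&(W[...,2]<b)
c0=W[117,265,:2]; print("nut",W[117,265]); 
q=W[sel(W,c0,.08,.056,.0645)]; print("rim z",np.median(q[:,2]),len(q))
r=np.linalg.norm(q[:,:2]-c0,axis=1); qq=q[r<.047]; c=c0
for _ in range(5):
    r=np.linalg.norm(q[:,:2]-c,axis=1); c,R=circ(q[(r<.0445)&(r>.034)][:,:2])
print("rim fit",c,R)
for u in((215,109),(312,126)):
    w=W[u[1]-14:u[1]+15,u[0]-14:u[0]+15].reshape(-1,3); t=w[(w[:,2]>.066)&(w[:,2]<.082)]
    print("peg",len(t),t.mean(0),t.max(0))
# lugs/ear-level outer
u=q[np.linalg.norm(q[:,:2]-c,axis=1)>.047]; d=u[:,:2]-c; _,_,V=np.linalg.svd(d); print("lug yaw",np.degrees(np.arctan(V[0,1]/V[0,0])), d.mean(0))
z=np.load("pics/lid1.npz"); W=cloud(z["d"],z); c0=W[121,284,:2]
b=W[sel(W,c0,.03,.064,.08)]; print("blade",len(b),b.mean(0),(b.min(0)+b.max(0))/2,np.ptp(b,axis=0))
rect=cv2.minAreaRect((b[:,:2]*1000).astype(np.float32)); print(rect)
e=W[sel(W,c0,.07,.004,.0125)]; rr=np.linalg.norm(e[:,:2]-b.mean(0)[:2],axis=1); ring=e[(rr<.0425)]; print("disc",circ(ring[ring[:,2]>.004][:,:2]),len(ring), np.median(ring[:,2]))
ea=e[rr>.046]; d=ea[:,:2]-b.mean(0)[:2]; _,_,V=np.linalg.svd(d); print("ear yaw",np.degrees(np.arctan(V[0,1]/V[0,0])),len(ea)); 
for s in(1,-1): print(ea[d[:,0]*s>0].mean(0))
k=W[sel(W,c0,.04,.042,.05)]; print("collar",cv2.minAreaRect((k[:,:2]*1000).astype(np.float32)),np.median(k[:,2]))
cp=W[sel(W,c0,.05,.024,.031)]; print("cap",cv2.minEnclosingCircle((cp[:,:2]*1000).astype(np.float32)))
# holes on plane z=8mm / pegs via rays: dark hole image moments
p=z["p"]; g=cv2.cvtColor(p,cv2.COLOR_BGR2GRAY)
V=np.linalg.inv(z["view"]); K=np.array([[z["fx"],0,z["cx"]],[0,z["fy"],z["cy"]],[0,0,1.]])
def ray(u,v,h):
    x=cv2.undistortPoints(np.array([[[u,v]]],float),K,z["D"])[0,0]; dr=V[:3,:3]@[x[0],x[1],1]; return V[:3,3]+dr*(h-V[2,3])/dr[2]
for u,v in((242,125),(326,117)): print("hole",ray(u,v,.008))
for nm,u,v in(("pot1",265,117),("lid1",284,121)):
    im=cv2.imread(f"pics/{nm}.png")[v-60:v+60,u-75:u+75]; cv2.imwrite(f"pics/{nm}c.png",cv2.resize(im,None,fx=4,fy=4,interpolation=cv2.INTER_CUBIC))
cv2.imwrite("pics/both.png",np.vstack([cv2.resize(cv2.imread(f"pics/{a}c.png"),(375,300)) for a in("pot1","lid1")]))
```

```text
nut [ 0.54931094 -0.26154766  0.00657446]
rim z 0.060333575410772694 1842
rim fit [ 0.55017375 -0.26174655] 0.04008589865887929
peg 50 [ 0.50258449 -0.25329821  0.07358643] [ 0.50529801 -0.2498065   0.07863051]
peg 45 [ 0.59894108 -0.26978066  0.07375632] [ 0.60270363 -0.26636181  0.0782869 ]
lug yaw -10.27030018365274 [-0.00095258  0.00029973]
blade 290 [0.47518352 0.18827861 0.07227   ] [0.47514859 0.18794067 0.07218197] [0.0233389  0.01279641 0.00575402]
((475.2469177246094, 188.18679809570312), (23.758995056152344, 12.127251625061035), 5.547421932220459)
disc (array([0.47549686, 0.18770955]), np.float64(0.037784662934498246)) 546 0.008547401704304208
ear yaw 6.018133284913425 495
[0.52959131 0.19410101 0.00850532]
[0.42007566 0.18219459 0.00841628]
collar ((475.371826171875, 187.7637481689453), (44.35655212402344, 31.535768508911133), 5.64085054397583) 0.04645935482222929
cap ((475.5848693847656, 188.0410614013672), 36.7085075378418)
hole [0.42452716 0.18301278 0.008     ]
hole [0.52646986 0.1925751  0.008     ]
```

Request:
send_rows --motion "0 0.0035 0.0385 0 0 0 5.8; 0 0.003 0.0385 0 0 0 0; 0 0 0 -0.05 0 0 0; 0 0 0 -0.05 0 0 0; 0 0 0 -0.04 0 0 0"

```text
clock: 3.25
position: [0.4757, 0.1861, 0.1505]
ee_rot: [2.109, 2.328, -0.002]
force: [0.6, -0.5, -0.2]
width: 1.002
gripper_force: 0.0
```

Request:
send_rows --motion "0 0 0 -0.02 0 0 0; 0 0 0 -0.017 0 0 0; 0 0 0 0 0 0 0; 0 0 0 0 0 0 0"

```text
clock: 3.75
position: [0.4762, 0.1874, 0.1158]
ee_rot: [2.107, 2.329, 0.001]
force: [-0.2, -0.3, -0.3]
width: 0.999
gripper_force: 0.0
```

Request:
send_rows --motion "0.85 -0.001 0 0 0 0 0; 0.85 0 0 0 0 0 0; 0.85 0 0 0 0 0 0; 0.85 0 0 0 0 0 0; 0.85 0 0 0 0 0 0" --force 30

```text
clock: 4.38
position: [0.4745, 0.188, 0.1153]
ee_rot: [2.106, 2.331, 0.0]
force: [0.5, -0.3, -0.6]
width: 0.502
gripper_force: 0.0
```

Request:
send_rows --motion "0.85 0 0 0 0 0 0; 0.85 0 0 0 0 0 0; 0.85 0 0 0 0 0 0; 0.85 0 0 0 0 0 0; 0.85 0 0 0 0 0 0"

```text
clock: 5.0
position: [0.4745, 0.188, 0.1152]
ee_rot: [-2.106, -2.331, 0.0]
force: [-0.4, 0.4, -0.2]
width: 0.261
gripper_force: 30.0
```

Request:
send_rows --motion "0.85 0 0 0.005 0 0 0; 0.85 0 0 0.015 0 0 0; 0.85 0 0 0.025 0 0 0; 0.85 0 0 0.035 0 0 0; 0.85 0 0 0.04 0 0 0"

```text
clock: 5.62
position: [0.4741, 0.1878, 0.237]
ee_rot: [-2.106, -2.331, 0.001]
force: [0.1, -0.6, -3.7]
width: 0.258
gripper_force: 30.0
```

Request:
send_rows --motion "0.85 0 0 0 0 0 0; 0.85 0 0 0 0 0 0"

```text
clock: 5.88
position: [0.4741, 0.1877, 0.2351]
ee_rot: [2.106, 2.331, -0.0]
force: [0.1, -0.1, -2.9]
width: 0.254
gripper_force: 30.0
```

```bash
python3 snap.py lift side; python3 -c "
import cv2;p=cv2.imread('pics/lift.png');cv2.imwrite('pics/liftc.png',cv2.resize(p[40:240,120:380],None,fx=3,fy=3))"
```

```text
5.875 [0.47408069 0.18772784 0.23514871] [ 2.10623478e+00  2.33092314e+00 -3.79654482e-04] 0.02302826676326679 0.2537470988519856 [ 0.13863685 -0.05415462 -2.9271947 ]
```

View pics/liftc.png

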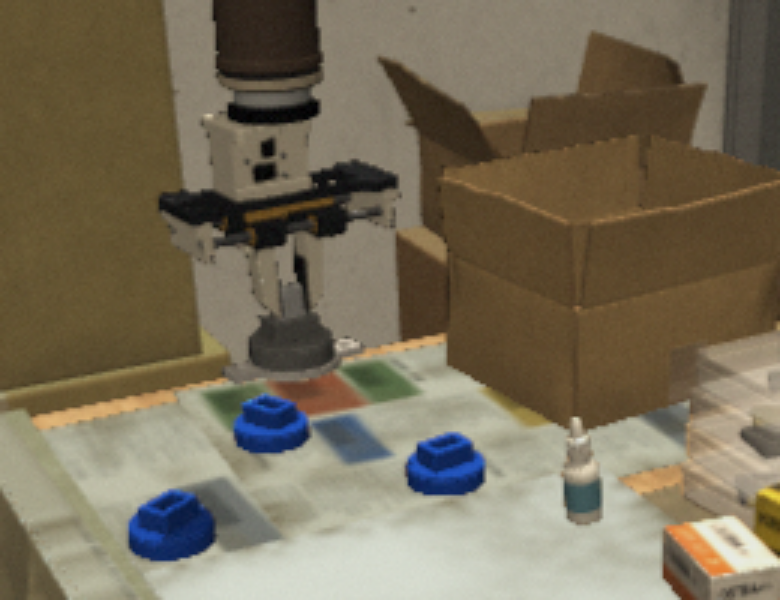

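The lid hangs level from the fingers with the cover on it (crop 290,350), so I carry it over the pot.

Request:
send_rows --motion "0.85 0.005 -0.03 0 0 0 -1; 0.85 0.0085 -0.05 0 0 0 -2; 0.85 0.0085 -0.05 0 0 0 -2; 0.85 0.0085 -0.05 0 0 0 -2; 0.85 0.0085 -0.05 0 0 0 -2"

```text
clock: 6.55
position: [0.5129, -0.0436, 0.234]
ee_rot: [-2.282, -2.156, 0.003]
force: [0.4, 0.4, -3.5]
width: 0.258
gripper_force: 30.0
```

Request:
send_rows --motion "0.85 0.0085 -0.05 0 0 0 -2; 0.85 0.0085 -0.05 0 0 0 -2; 0.85 0.0085 -0.05 0 0 0 -1.7; 0.85 0.008 -0.04 0 0 0 -1; 0.85 0.004 -0.029 0 0 0 0"

```text
clock: 7.18
position: [0.5503, -0.263, 0.2334]
ee_rot: [-2.405, -2.018, 0.003]
force: [0.3, -0.5, -3.1]
width: 0.26
gripper_force: 30.0
```

Request:
send_rows --motion "0.85 0 0 0 0 0 0; 0.85 0 0 -0.01 0 0 0; 0.85 0 0 0 0 0 0; 0.85 0 0 0 0 0 0"

```text
clock: 7.68
position: [0.551, -0.26, 0.2249]
ee_rot: [-2.403, -2.022, 0.0]
force: [0.6, -0.0, -2.9]
width: 0.256
gripper_force: 30.0
```

```bash
python3 snap.py hov wrist; python3 snap.py hovs side;python3 - <<'E'
from h import *
z=np.load("pics/hov.npz"); W=cloud(z["d"],z); print(z["rot"])
c0=z["pos"][:2]; zu=z["pos"][2]-.1152
r=np.linalg.norm(W[...,:2]-c0,axis=-1)
for a,b,R in((.004,.012,.075),(.023,.031,.045),(.042,.049,.03)):
    e=W[(r<R)&(W[...,2]>zu+a)&(W[...,2]<zu+b)]
    print(a,len(e),e.min(0) if len(e) else '',e.max(0) if len(e) else '',np.median(e,0) if len(e) else '')
p=cv2.imread("pics/hov.png"); q=cv2.imread("pics/hovs.png")
cv2.imwrite("pics/hv.png",np.hstack([cv2.resize(p[150:420],(400,300)),cv2.resize(q[160:310,260:460],(400,300))]))
E
```

```text
7.675 [ 0.55100996 -0.26002326  0.22492568] [-2.40294700e+00 -2.02247802e+00  1.96010735e-04] 0.008959132607743666 0.2557163628286678 [ 0.59978397 -0.02132017 -2.87860379]
7.725 [ 0.55114951 -0.26027562  0.2252289 ] [-2.40366153e+00 -2.02260156e+00 -1.90516295e-04] 0.006958545328632938 0.25482910264766795 [ 0.34937066 -0.60409533 -3.24902833]
[-2.40294700e+00 -2.02247802e+00  1.96010735e-04]
0.004 3151 [ 0.48718401 -0.28285344  0.11373809] [ 0.61541959 -0.21898503  0.12171126] [ 0.56697208 -0.24993934  0.1182972 ]
0.023 3577 [ 0.51396005 -0.2711797   0.13276164] [ 0.58661756 -0.22315852  0.14072123] [ 0.55462202 -0.23940758  0.13822236]
0.042 1264 [ 0.53031565 -0.26050322  0.15183432] [ 0.57432837 -0.24053584  0.15864539] [ 0.55276526 -0.24810091  0.15609977]
```

View pics/hv.png

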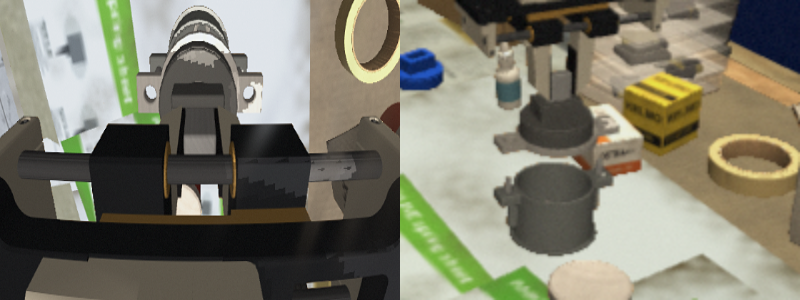

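Both ear holes are visible in the wrist view at about (211,233) and (350,234). The lid is level above the pot, so I measure the holes against the pegs.

Run:
```python
from h import *
z=np.load("pics/hov.npz"); W=cloud(z["d"],z); zt=.1183
K=np.array([[z["fx"],0,z["cx"]],[0,z["fy"],z["cy"]],[0,0,1.]]); V=np.linalg.inv(z["view"])
x=(abs(W[...,2]-zt)<.0028).astype(np.uint8)
out=[]
for u,v in((211,233),(350,234)):
    s=x[v-28:v+29,u-28:u+29].copy(); cs,h=cv2.findContours(s,cv2.RETR_CCOMP,cv2.CHAIN_APPROX_NONE)
    for i,c in enumerate(cs):
        if h[0,i,3]>=0 and len(c)>12:
            q=c[:,0].astype(float)+[u-28,v-28]
            n=cv2.undistortPoints(q.reshape(-1,1,2),K,z["D"])[:,0]; d=np.c_[n,np.ones(len(n))]@V[:3,:3].T
            P=(V[:3,3]+d*((zt-V[2,3])/d[:,2:]))[:,:2]
            e=cv2.fitEllipse((P*1000).astype(np.float32)); print("hole",e); out.append(e[0])
    # lid ear extents
if len(out)>=2: a,b=np.array(out[:2]); print("mid",(a+b)/2,"yaw",np.degrees(np.arctan2(*(b-a)[::-1])),np.linalg.norm(b-a))
lid=W[(x>0)&(np.linalg.norm(W[...,:2]-z["pos"][:2],axis=-1)<.075)]
rr=np.linalg.norm(lid[:,:2]-z["pos"][:2],axis=1); e=lid[rr>.046]
A=np.c_[e[:,:2],np.ones(len(e))]; print("tilt",np.linalg.lstsq(np.c_[lid[:,:2],np.ones(len(lid))],lid[:,2],rcond=None)[0][:2])
```

```text
hole ((503.1019287109375, -250.558837890625), (11.87596607208252, 12.454120635986328), 54.652549743652344)
hole ((601.0872192382812, -267.8751220703125), (11.782315254211426, 12.556235313415527), 86.77316284179688)
mid [ 552.09457397 -259.21697998] yaw -10.022021378908638 99.50362233366008
tilt [ 0.00032003 -0.00037386]
```

Request:
send_rows --motion "0.85 -0.0016 -0.0024 -0.01 0 0 0; 0.85 0 0 -0.012 0 0 0; 0.85 0 0 -0.01 0 0 0; 0.85 0 0 -0.006 0 0 0; 0.85 0 0 0 0 0 0"

```text
clock: 8.4
position: [0.5492, -0.2633, 0.1866]
ee_rot: [-2.404, -2.021, 0.001]
force: [-0.4, -0.4, -3.0]
width: 0.257
gripper_force: 30.0
```

Request:
send_rows --motion "0.85 0 0 -0.003 0 0 0; 0.85 0 0 -0.003 0 0 0; 0.85 0 0 -0.002 0 0 0; 0.85 0 0 0 0 0 0"

```text
clock: 8.9
position: [0.5493, -0.2634, 0.1791]
ee_rot: [-2.405, -2.021, 0.0]
force: [0.6, -0.1, -2.8]
width: 0.26
gripper_force: 30.0
```

Request:
send_rows --motion "0.85 0 0 -0.002 0 0 0; 0.85 0 0 -0.001 0 0 0; 0.85 0 0 0 0 0 0"

```text
clock: 9.28
position: [0.5494, -0.2634, 0.1761]
ee_rot: [-2.405, -2.021, 0.0]
force: [-0.3, -0.1, -3.2]
width: 0.259
gripper_force: 30.0
```

Request:
send_rows --motion "0.85 0 0 -0.001 0 0 0; 0.85 0 0 -0.0005 0 0 0; 0.85 0 0 0 0 0 0"

```text
clock: 9.65
position: [0.5495, -0.2634, 0.1752]
ee_rot: [2.405, 2.021, 0.0]
force: [-2.2, 0.4, 5.0]
width: 0.259
gripper_force: 30.0
```

Contact came at the expected height. Before releasing, I check the seating numerically.

```bash
python3 snap.py seat wrist; python3 snap.py seats side
python3 - <<'E'
from h import *
for nm in("seat",):
    z=np.load(f"pics/{nm}.npz"); W=cloud(z["d"],z)
    r=np.linalg.norm(W[...,:2]-z["pos"][:2],axis=-1)
    m=(r<.066)&(r>.038)&(abs(W[...,2]-.068)<.0028); q=W[m]
    print(len(q),np.median(q[:,2]),np.linalg.lstsq(np.c_[q[:,:2],np.ones(len(q))],q[:,2],rcond=None)[0][:2])
    d=q[:,:2]-z["pos"][:2]; e=d[np.linalg.norm(d,axis=1)>.05]
    for s in(1,-1): print(e[e[:,0]*s>0].mean(0)+z["pos"][:2],(s*e[:,0]).max())
a=cv2.imread("pics/seat.png")[170:300,180:380];b=cv2.imread("pics/seats.png")[200:300,280:400]
cv2.imwrite("pics/st.png",np.hstack([cv2.resize(a,(400,300)),cv2.resize(b,(400,300))]))
E
```

```text
9.65 [ 0.54948191 -0.26343543  0.17521602] [2.40466581e+00 2.02112246e+00 4.03088396e-04] 0.00083183140216926 0.25909207652185196 [-2.21429958  0.38764323  4.99326566]
9.7 [ 0.54951013 -0.26344057  0.17524934] [2.40460924e+00 2.02106137e+00 4.84129021e-04] 0.00145466814596044 0.2598056498663367 [-3.61435353  1.36441085  5.60311452]
2746 0.06859091331758395 [-0.00020739 -0.00704826]
[ 0.60588731 -0.27214469] 0.06437108882109
[ 0.49426807 -0.25250423] 0.06346977505414408
```

View pics/st.png

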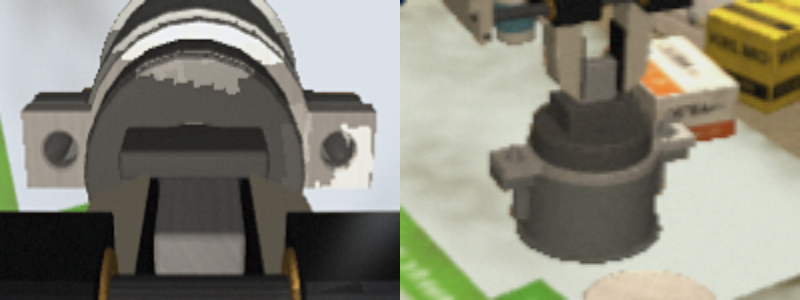

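The lid is flush with both pegs through the ear holes (crop 62,150 and 340,148). I release it.

Request:
send_rows --motion "0.2 0 0 0 0 0 0; 0.2 0 0 0 0 0 0; 0.2 0 0 0 0 0 0; 0.2 0 0 0 0 0 0; 0.2 0 0 0 0 0 0" --force 20

```text
clock: 10.38
position: [0.5494, -0.2634, 0.1747]
ee_rot: [-2.405, -2.021, 0.0]
force: [0.4, -1.2, 0.0]
width: 0.754
gripper_force: 0.0
```

Request:
send_rows --motion "0.2 0 0 0 0 0 0; 0.2 0 0 0 0 0 0; 0.2 0 0 0 0 0 0"

```text
clock: 10.75
position: [0.5494, -0.2634, 0.1747]
ee_rot: [2.405, 2.021, 0.0]
force: [-0.5, -0.4, -0.3]
width: 0.803
gripper_force: 0.0
```

```bash
python3 snap.py rel wrist
python3 - <<'E'
from h import *
z=np.load("pics/rel.npz"); W=cloud(z["d"],z)
r=np.linalg.norm(W[...,:2]-z["pos"][:2],axis=-1)
m=(r<.066)&(r>.038)&(abs(W[...,2]-.068)<.0028); q=W[m]
print(len(q),np.median(q[:,2]))
b=W[(r<.02)&(abs(W[...,2]-.132)<.002)]; print("blade",len(b),cv2.minAreaRect((b[:,:2]*1000).astype(np.float32)) if len(b)>3 else 0)
b=W[(r<.035)&(abs(W[...,2]-.106)<.002)]; print("collar",len(b),cv2.minAreaRect((b[:,:2]*1000).astype(np.float32)))
E
```

```text
10.75 [ 0.54942247 -0.263433    0.17474179] [2.40488891e+00 2.02130393e+00 6.35964721e-05] 0.0020458231148563666 0.8030396110601417 [-0.52661768 -0.4107543  -0.2860632 ]
2572 0.06859783904294751
blade 847 ((550.5977783203125, -261.9986267089844), (10.708488464355469, 23.46535873413086), 81.18614959716797)
collar 1997 ((548.9942626953125, -262.9305725097656), (31.75176239013672, 44.17622756958008), 80.30467987060547)
```

Request:
send_rows --motion "0.2 0 0 -0.008 0 0 0; 0.2 0 0 -0.006 0 0 0; 0.2 0 0 -0.0035 0 0 0; 0.2 0 0 0 0 0 0; 0.2 0 0 0 0 0 0"

```text
clock: 11.42
position: [0.5495, -0.2634, 0.1573]
ee_rot: [2.405, 2.021, 0.0]
force: [0.1, 0.1, 0.3]
width: 0.802
gripper_force: 0.0
```

Request:
send_rows --motion "0.6 0 0 0 0 0 0; 0.7 0 0 0 0 0 0; 0.7 0 0 0 0 0 0; 0.7 0 0 0 0 0 0; 0.7 0 0 0 0 0 0"

```text
clock: 12.05
position: [0.5493, -0.2634, 0.1573]
ee_rot: [-2.405, -2.021, 0.0]
force: [-0.9, 0.2, 1.9]
width: 0.476
gripper_force: 20.0
```

Request:
send_rows --motion "0.7 0 0 0 0 0 0; 0.7 0 0 0 0 0 0; 0.7 0 0 0 0 0 0; 0.7 0 0 0 0 0 0"

```text
clock: 12.55
position: [0.5493, -0.2634, 0.1573]
ee_rot: [-2.405, -2.021, 0.0]
force: [-2.3, 0.2, 2.3]
width: 0.477
gripper_force: 20.0
```

```bash
python3 snap.py gr wrist
python3 - <<'E'
from h import *
z=np.load("pics/gr.npz"); W=cloud(z["d"],z)
r=np.linalg.norm(W[...,:2]-z["pos"][:2],axis=-1)
q=W[(r<.066)&(r>.038)&(abs(W[...,2]-.068)<.0028)]; print(len(q),np.median(q[:,2]))
for n,h in(("blade",.132),("collar",.106)):
    b=W[(r<.035)&(abs(W[...,2]-h)<.002)]; print(n,len(b),cv2.minAreaRect((b[:,:2]*1000).astype(np.float32)) if len(b)>3 else 0)
E
```

```text
12.55 [ 0.54930949 -0.26343346  0.15728088] [-2.40490544e+00 -2.02122338e+00  1.10764215e-04] 0.0014342150702376466 0.47729439468990154 [-2.33708456  0.22626408  2.29687605]
2830 0.06857742617204873
blade 315 ((550.0427856445312, -261.7429504394531), (21.304128646850586, 64.9072036743164), 79.96952819824219)
collar 2378 ((549.8038330078125, -259.5362854003906), (25.41929817199707, 65.8117904663086), 79.90522766113281)
```

Request:
send_rows --motion "0.7 -0.0007 0 0 0 0 0; 0.7 0 0 0 0 0 0; 0.7 0 0 0.002 0 0 0; 0.7 0 0 0.002 0 0 0; 0.7 0 0 0 0 0 0"

```text
clock: 13.22
position: [0.5487, -0.2635, 0.1613]
ee_rot: [2.405, 2.021, -0.0]
force: [-0.4, 0.3, -2.3]
width: 0.479
gripper_force: 20.0
```

Request:
send_rows --motion "0.7 0 0 0.002 0 0 0; 0.7 0 0 0.003 0 0 0; 0.7 0 0 0.003 0 0 0; 0.7 0 0 0 0 0 0; 0.7 0 0 0 0 0 0"

```text
clock: 13.85
position: [0.5487, -0.2634, 0.1692]
ee_rot: [-2.405, -2.021, 0.0]
force: [-0.4, 0.4, -2.1]
width: 0.479
gripper_force: 20.0
```

```bash
python3 snap.py l2 wrist
python3 - <<'E'
from h import *
z=np.load("pics/l2.npz"); W=cloud(z["d"],z)
r=np.linalg.norm(W[...,:2]-z["pos"][:2],axis=-1)
q=W[(r<.066)&(r>.05)&(abs(W[...,2]-.072)<.010)]; print(len(q),np.median(q[:,2]))
E
```

```text
13.85 [ 0.54866289 -0.26341583  0.16922728] [-2.40491935e+00 -2.02136383e+00  3.49699954e-06] 0.001953739256654194 0.47923796415156994 [-0.39242831  0.41611593 -2.07043416]
1403 0.06857839883028755
```

The lid stays seated at its old height, so I lift on, straight up.

Request:
send_rows --motion "0.7 0 0 0.006 0 0 0; 0.7 0 0 0.008 0 0 0; 0.7 0 0 0.01 0 0 0; 0.7 0 0 0.012 0 0 0; 0.7 0 0 0.012 0 0 0"

```text
clock: 14.52
position: [0.5488, -0.2635, 0.2184]
ee_rot: [2.405, 2.021, 0.0]
force: [-0.2, -0.1, -2.4]
width: 0.478
gripper_force: 20.0
```

Request:
send_rows --motion "0.7 0 0 0.012 0 0 0; 0.7 0 0 0.012 0 0 0; 0.7 0 0 0.012 0 0 0; 0.7 0 0 0.006 0 0 0; 0.7 0 0 0 0 0 0"

```text
clock: 15.15
position: [0.5489, -0.2635, 0.2597]
ee_rot: [2.404, 2.021, 0.001]
force: [0.8, -0.6, -2.0]
width: 0.476
gripper_force: 20.0
```

Request:
send_rows --motion "0.7 0 0 0 0 0 0; 0.7 0 0 0 0 0 0; 0.7 0 0 0 0 0 0; 0.7 0 0 0 0 0 0"

```text
clock: 15.65
position: [0.5487, -0.2634, 0.2591]
ee_rot: [-2.405, -2.021, 0.0]
force: [0.1, 0.6, -2.7]
width: 0.477
gripper_force: 20.0
```

```bash
python3 snap.py fin side
python3 - <<'E'
from h import *
p=cv2.imread("pics/fin.png");cv2.imwrite("pics/finc.png",cv2.resize(p[110:310,220:460],None,fx=3,fy=3))
z=np.load("pics/fin.npz"); W=cloud(z["d"],z); r=np.linalg.norm(W[...,:2]-[.5505,-.2616],axis=-1)
print("blade top",W[(r<.02)&(W[...,2]<.145)][:,2].max(), "ears", np.median(W[(r<.062)&(r>.05)&(abs(W[...,2]-.068)<.004)][:,2]))
E
```

```text
15.65 [ 0.54867952 -0.26341404  0.2591091 ] [-2.40480588e+00 -2.02131697e+00  1.87470960e-04] 0.0017859853173063766 0.47710482997589343 [ 0.11115347  0.60194994 -2.70879156]
blade top 0.1329387986367549 ears 0.06777999601335766
```

View pics/finc.png

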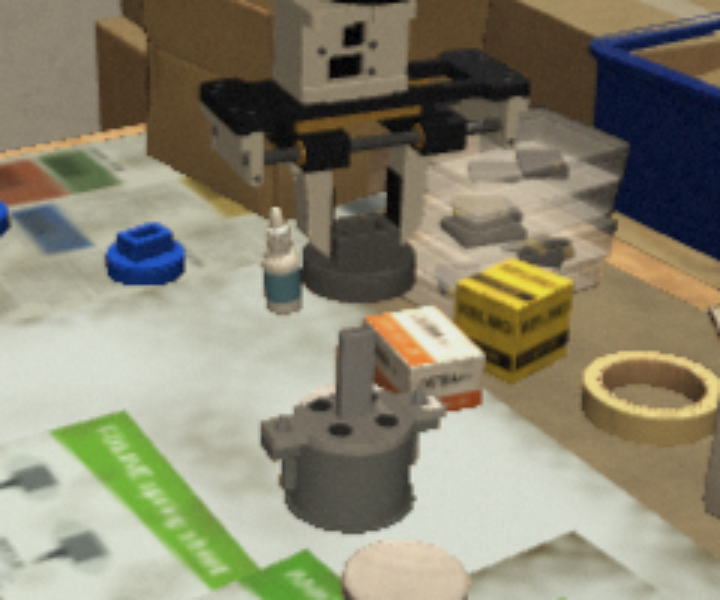

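The inner lid is seated flush, with its blade top at (355,330) in the crop. The cover is held level and clear above it at (358,270), and the bystanders have not moved.

```bash
python3 -c "
from cell import arm
print(arm.sign_off())"
```

```text
the job is handed in; nothing more can be done
None
```

I handed the job in at about 15.7 s of the 51 s: the inner lid is flush on the rim over both pegs, and the cover is held level and still about 105 mm above the inner lid's underside; sign-off returned no verdict.

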